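# Shut down the table warmer and take out its battery

### The job

Service is over: first turn the knob of the cup warmer back until its pointer reads zero, at the long white mark, and leave it there. Then pull the plug-in battery pack up out of its socket, against the spring catches, and set it down gently, standing upright on its plug end, on the slate board. Leave the jug, the cup on its saucer and the glass as they are.

Things in the scene. Friction and masses are not known exactly. Their poses are not given: they have to be found in the camera images.
- warmer: flat steel housing 210 (x) x 250 (y) x 40 mm high, fixed on the table; origin at the centre of its underside, z up, front at -x. Black round hot plate (diameter 116, 6 mm thick) centred at x=+45, y=0 mm; knob axis at x=-55, y=+65; battery socket centred at x=-55, y=-65. Two steel catch tabs, 2 mm proud of the top, lie about 32 mm from the socket's centre on its +y and -y sides
- heat_knob (a joint): knob angle, rad: 0 = pointer at the long white mark, pointing to the warmer's -x; positive = turned clockwise from above; travel -0.5 to 1.75, no stop at zero, stays where left. Black round skirt (diameter 48, top 10 mm above the housing) with an aluminium bar grip 44 long, 12 wide, its top 40 mm above the housing; the bar's end with a pointed nose and a black line is the pointer
- knob_grip (a point): point on the knob's axis, 30 mm above the housing's top, a good height for the TCP when gripping the bar; turns with the knob: its x axis lies along the bar, the pointer end at -x
- zero_mark (a point): middle of the long white mark (11 x 3.5 mm) for zero on the black dial disc, 37 mm from the knob's axis towards the warmer's front
- socket_mouth (a point): centre of the battery socket's mouth in the housing's top, 33 (x) x 47 (y) mm, 29 mm deep, straight down
- battery: grey plug-in pack, 74 mm tall, 0.2 kg; origin at the centre of its underside, z up, x and y as the warmer's at first. Ribbed grip block 38 (x) x 52 (y), z=28 to 74; below it the plug, 30 x 44, notched in its +y and -y sides (z=8 to 21) for two sprung catches. Plugged in, its shoulder (z=28) rests on the housing. Pulling straight up takes about 15 N over the first 8 mm; it is free after 28 mm
- slate: flat dark slate board, 170 (x) x 240 (y) x 8 mm, fixed on the table; origin at the centre of its underside
- jug: small open steel milk jug, diameter 72, 62 mm high, handle at its +y; stands on the hot plate; origin at the centre of its underside. Bystander
- saucer: white saucer, diameter 116, 14 mm high, on the table beyond the work; origin at the centre of its underside. Bystander
- cup: white espresso cup with a handle, diameter 64, 55 mm high, on the saucer; origin at the centre of its underside. Bystander
- tumbler: glass tumbler, diameter 74, 95 mm high, on the table beyond the work; origin at the centre of its underside. Bystander
Not all that is in view belongs to the job. Leave any purple look-alike of the battery alone.

How it is judged:
By the outcome, as a careful person would: the job done as asked, in the order asked, and still so for the second after the job is handed in, with the robot touching nothing.
It also fails if it takes over 54 s, if anything falls off the work surface, if the arm or the gripper's body presses on something with over 40 N, if the wrist force passes 120 N, or if a joint passes its speed limit or range.

### The arm

A 7-joint arm with a two-finger parallel gripper is mounted at the origin on the work surface. World frame = base frame: x ahead of the robot, y to its left, z up, the work surface at z = 0. Lengths are in m, angles in rad, forces in N, time in s.
With the tool pointing down it reaches from about 0.425 to 0.875 m from the base axis. Payload 8.4 kg.
Tool frame: the origin (TCP) lies between the finger pads, 19 mm behind the fingertips; this is the grasp point; z points along the fingers, y is the line along which they close (so a half turn about z gives the same grasp; the last joint's range is limited). The gripper opens to 87 mm and grips with 3 to 60 N. Pads are 19 mm wide; open, the fingers measure 117 mm over their backs; the gripper's body (75 mm by 190 mm) begins 51 mm behind the grasp point.
Start: joints at [1.15, 0.333, 0.04, 1.465, -0.013, 1.343, -0.059], TCP at [0.206, -0.617, 0.241] pointing down, gripper open.
Joint ranges: [-2.58, 2.58], [-0.38, 2.09], [-1.3, 1.39], [0.25, 2.4], [-1.5, 4.64], [0.08, 2.09], [-2.65, 2.65]. Speed limits (rad/s): [2.22, 2.22, 2.79, 2.79, 3.14, 3.14, 3.14].

### API

Orientations are given as [roll, pitch, yaw] about the fixed x, y, z axes, in that order (R = Rz(yaw) Ry(pitch) Rx(roll)).
In Python, from rig import r gives the robot as it stands. The module is installed in compiled form; this text tells all that it offers.
- The arm moves only by the shell command python3 -m jog 'ROWS' [FORCE]. ROWS is JSON, a list of rows, each an object with "jaw": the opening, from -1 (shut) to 1 (fully open); "dp": the shift along the tool's x, y, z in mm, a list of three; "dr": the turn, a rotation vector about the tool's x, y, z in rad, a list of three. A call has 1 to 12 rows; each row is the pose to reach, as a shift and turn from the pose commanded when the call began, along the tool's axes at that moment; what a row does not reach only later rows make up. A row lasts 1/8 s, in which the tool goes at most 62.5 mm and 10.7 degrees, less where a joint would pass 70% of its speed; a pose out of reach is approached as far as the arm can. A call with a gripper value outside its range is refused whole. The fingers move at their own pace and stop on an object; FORCE is the grip in N (left out, the last holds). Time passes only in rows, so rows that repeat a pose let the fingers close. It gives the time, the measured TCP pose, the force, the opening and the grip force at its end, in the units of the state.
- r.observe(): the state, without advancing time (a new reading comes with each control period).
- r.capture(name): name is "scene" or "top"; returns a dict with "pixels" (420x560x3 uint8, red, green, blue), "K" (3x3 intrinsics, pixels), "k1" (the pictures are not rectified: a ray, as slopes to the right and down, at radius r is drawn at 1 + k1 r^2 times it, then the intrinsics apply), "R" (3x3) and "t" (3): a world point X has camera coordinates R X + t. Camera axes: x right, y down, z forward; pixel columns grow to the right and rows downward; lengths in m; the calibration is good to about 2 mm. A picture is of the moment at which its call begins. There is no depth.
- r.sign_off(): hands the job in; it is judged then, once.
The state is a dict: "time": time; "q": joint angles; "qvel": joint speeds; "tau": joint torques, N m; "tool_pos": TCP position; "orientation": TCP orientation; "wrist_force": force on the tool from outside, world axes, zero at the start; "ft_torque": the same for the moment, N m; "gripper_width": opening from 0.0 (shut) to 1.0 (fully open); "grip_force": force on a finger pad.
Only numpy, scipy, OpenCV 4.12 (cv2) and the standard library are available. Lean on these libraries where they do the work, as an engineer would, in place of code of your own. Each camera call takes 0.05 s, during which the arm holds its last target. There are 200 camera calls.

## Working session

There is one attempt and no reset: what is moved stays moved. The work goes in short steps, Python scripts to look and compute and a shell command to move; the robot and the scene stay as the last step left them, time stands still between calls to the robot, and variables do not carry over. Pictures are saved under pics/ and viewed, at most 10 in all, crops included, and the job is handed in when it is done.

```bash
mkdir -p pics; cat > h.py <<'E'
import numpy as np,cv2
from rig import r
def cap(n,f=None):
    c=r.capture(n)
    if f: cv2.imwrite('pics/'+f,c['pixels'][:,:,::-1])
    return c
def pt(c,u,v,z):
    K,k,R,t=np.array(c['K']),c['k1'],np.array(c['R']),np.array(c['t'])
    d=np.array([(u-K[0,2])/K[0,0],(v-K[1,2])/K[1,1]]);s=d.copy()
    for _ in range(30): s=d/(1+k*(s@s))
    w=R.T@np.array([*s,1]);o=-R.T@t
    return o+w*(z-o[2])/w[2]
def px(c,X):
    K,k,R,t=np.array(c['K']),c['k1'],np.array(c['R']),np.array(c['t'])
    p=R@np.array(X)+t;s=p[:2]/p[2];s=s*(1+k*(s@s))
    return np.array([K[0,0]*s[0]+K[0,2],K[1,1]*s[1]+K[1,2]])
E
python3 - <<'E'
from h import *
import pickle
for n in('scene','top'):
    c=cap(n,n+'0.png');pickle.dump(c,open(n+'0.pkl','wb'));print(n,-np.array(c['R']).T@c['t'],c['k1'],c['K'][0][0])
o=r.observe();print(o)
E
```

```text
scene [ 1.01565859 -0.2525561   0.73532777] -0.10995484481062531 385.2559725005026
top [ 0.38933069 -0.0682453   0.99892155] -0.08009473481866494 389.23803682308187
{'time': 0.1, 'q': array([ 1.14981595,  0.33385572,  0.03987761,  1.46618026, -0.01343663,
        1.34327295, -0.05850957]), 'qvel': array([ 0.00058081, -0.00041796, -0.0005468 , -0.00073082,  0.00010648,
       -0.00142105, -0.0007157 ]), 'tau': array([ 5.18038461e-03, -6.57807255e+01,  1.34018999e+00, -4.04711652e+01,
       -5.98339294e-02,  4.08203434e-02,  5.27943700e-05]), 'tool_pos': array([ 0.20543063, -0.61627372,  0.24043949]), 'orientation': array([-3.14014365e+00,  6.32604096e-05,  3.21742931e-01]), 'wrist_force': array([0.25671469, 0.88551059, 0.37125209]), 'ft_torque': array([-0.04812821,  0.03232887,  0.00267456]), 'grip_force': 0.0, 'gripper_width': 0.9998172958688408}
```

View pics/scene0.png

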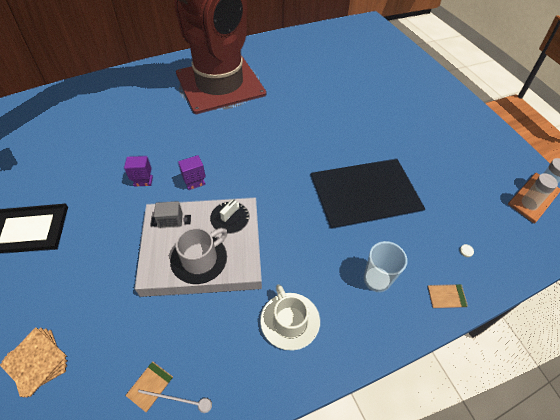

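View pics/top0.png

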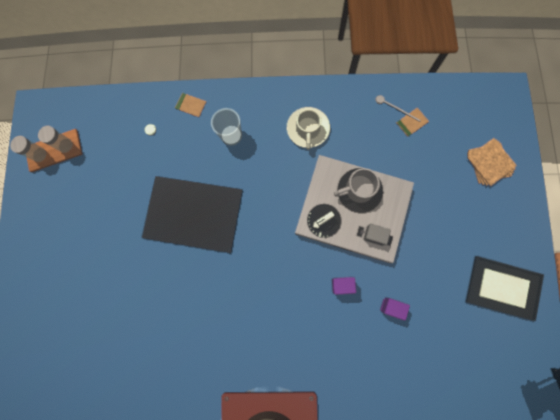

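The scene view shows the warmer with the knob at (231,211) and the grey pack at (167,213). In the top view, the battery candidates are grey at (377,235), purple at (345,286) and purple at (397,309). The grey one is the match: it's seated in the warmer's socket and isn't purple. The slate is at (193,214). Next I'll check an enlarged crop.

```bash
python3 - <<'E'
import pickle,cv2,numpy as np
a=pickle.load(open('top0.pkl','rb'))['pixels'][:,:,::-1][150:270,290:420]
cv2.imwrite('pics/crop1.png',cv2.resize(a,None,fx=5,fy=5,interpolation=cv2.INTER_CUBIC))
b=pickle.load(open('scene0.pkl','rb'))['pixels'][:,:,::-1][190:300,130:270]
cv2.imwrite('pics/crop2.png',cv2.resize(b,None,fx=5,fy=5,interpolation=cv2.INTER_CUBIC))
E
```

```text
(no output)
```

View pics/crop1.png

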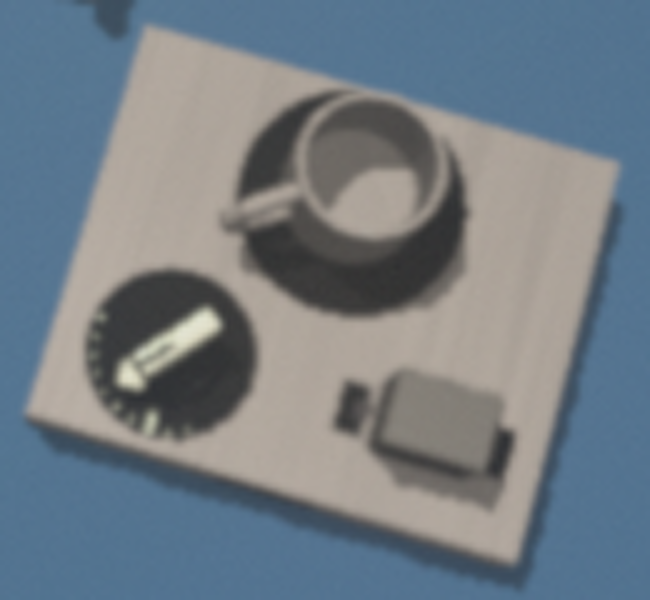

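View pics/crop2.png

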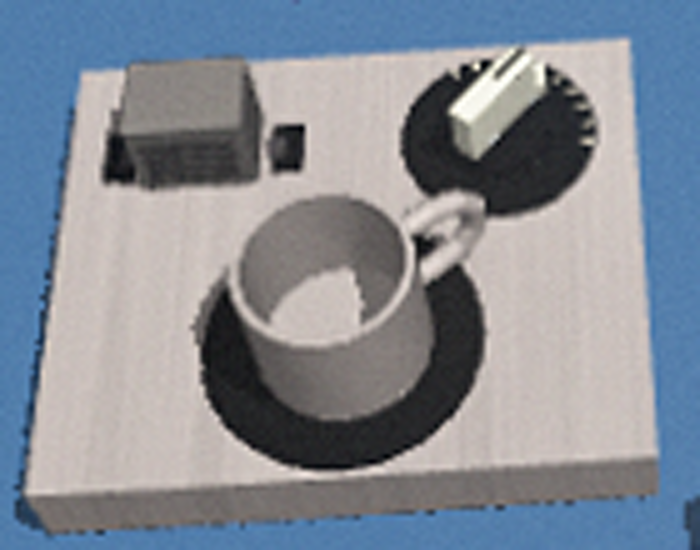

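The crops show the warmer's top corners, the knob pointer (nose at about (125,380) in crop1, zero mark at (150,422)) and the grey pack in the socket at (440,420), so that pack is the target. Now I'll fit the poses.

```bash
cat > fit.py <<'E'
from h import *
import pickle
from scipy.optimize import least_squares as LS
T=pickle.load(open('top0.pkl','rb'));S=pickle.load(open('scene0.pkl','rb'))
f=lambda p,o:[(p[0]+.5)/5-.5+o[0],(p[1]+.5)/5-.5+o[1]]
def W(p,l): 
    c,s=np.cos(p[2]),np.sin(p[2]);return [p[0]+c*l[0]-s*l[1],p[1]+s*l[0]+c*l[1],l[2]]
# local corners: (+,+),(+,-),(-,-),(-,+)
L=[(.105,.125,.04),(.105,-.125,.04),(-.105,-.125,.04),(-.105,.125,.04)]
ob=[(T,L[i],f(q,(290,150))) for i,q in enumerate([(148,25),(620,160),(520,565),(27,413)])]
ob+=[(S,L[i],f(q,(130,190))) for i,q in zip((2,3,0,1),[(82,72),(630,40),(658,458),(28,495)])]
res=lambda p,o:np.concatenate([px(c,W(p,l))-u for c,l,u in o])
for o in (ob,ob[:4],ob[4:]):
    w=LS(res,[.5,-.2,-.2],args=(o,)).x;print('warmer',w.round(4),abs(res(w,o)).max())
w=LS(res,[.5,-.2,-.2],args=(ob,)).x
print('knob',W(w,(-.055,.065,.07)),'sock',W(w,(-.055,-.065,.04)))
a=pt(T,*f((125,381),(290,150)),.08);b=pt(T,*f((214,318),(290,150)),.08)
a2=pt(S,*f((535,72),(130,190)),.08);b2=pt(S,*f((465,130),(130,190)),.08)
for n,t in((a,b),(a2,b2)): d=n-t;print('bar centre',(n+t)/2,'len',np.hypot(*d[:2]),'knob',-( np.arctan2(-d[1],-d[0])-w[2]))
bt=np.mean([pt(T,*f(q,(290,150)),.114) for q in[(402,368),(503,392),(492,462),(382,436)]],0);print('batt top',bt)
Ls=[(.085,.12,.008),(.085,-.12,.008),(-.085,-.12,.008),(-.085,.12,.008)]
os=[(T,l,q) for l,q in zip(Ls,[(156,178),(243,189),(233,251),(144,239)])]+[(S,l,q) for l,q in zip((Ls[2],Ls[3],Ls[0],Ls[1]),[(310,173),(398,159),(424,209),(329,227)])]
for o in(os,os[:4],os[4:]):
    s=LS(res,[.4,.2,-.1],args=(o,)).x;print('slate',s.round(4),abs(res(s,o)).max())
E
python3 fit.py
```

```text
warmer [ 0.5629 -0.225  -0.3215] 0.6258358613883104
warmer [ 0.5631 -0.225  -0.3197] 0.5308434067694634
warmer [ 0.5627 -0.225  -0.3229] 0.5527161330887225
knob [np.float64(0.5312470560741351), np.float64(-0.1459556392455043), 0.07] sock [np.float64(0.49017372396943526), np.float64(-0.26929655455675466), 0.04]
bar centre [ 0.52733662 -0.14105507  0.08      ] len 0.05243615186203848 knob 0.656237689625454
bar centre [ 0.54189271 -0.14625833  0.08      ] len 0.040945683745172844 knob 0.8168333519589317
batt top [ 0.48924259 -0.26261101  0.114     ]
slate [ 0.5622  0.1915 -0.1729] 2.1466778895932066
slate [ 0.5612  0.1911 -0.1531] 1.2882514597445436
slate [ 0.5633  0.1917 -0.1947] 0.9170484858506711
```

```bash
python3 -m jog '[{"jaw":0.2,"dp":[46,-34,0],"dr":[0,0,-0.17]},{"jaw":0.2,"dp":[92,-69,8],"dr":[0,0,-0.35]},{"jaw":0.2,"dp":[137,-103,16],"dr":[0,0,-0.52]},{"jaw":0.2,"dp":[183,-137,24],"dr":[0,0,-0.7]},{"jaw":0.2,"dp":[229,-172,32],"dr":[0,0,-0.87]},{"jaw":0.2,"dp":[275,-206,40],"dr":[0,0,-1.05]},{"jaw":0.2,"dp":[320,-240,50],"dr":[0,0,-1.22]},{"jaw":0.2,"dp":[366,-275,60],"dr":[0,0,-1.4]},{"jaw":0.2,"dp":[412,-309,70],"dr":[0,0,-1.57]},{"jaw":0.2,"dp":[458,-343,80],"dr":[0,0,-1.75]},{"jaw":0.2,"dp":[458,-343,80],"dr":[0,0,-1.75]},{"jaw":0.2,"dp":[458,-343,80],"dr":[0,0,-1.75]}]' 15
cat > st.py <<'E'
import sys
from h import *
o=r.observe();y=o['orientation'];p=o['tool_pos'];print('t',o['time'],'p',p.round(4),'rpy',y.round(4),'w',round(o['gripper_width'],3),'g',round(o['grip_force'],1),'F',o['wrist_force'].round(1),'T',o['ft_torque'].round(2),'q7',o['q'].round(2))
if len(sys.argv)>4:
    x,yy,z,w=map(float,sys.argv[1:5]);c,s=np.cos(y[2]),np.sin(y[2]);d=np.array([x,yy])-p[:2]
    print('dp mm',1e3*(c*d[0]+s*d[1]),1e3*(s*d[0]-c*d[1]),1e3*(p[2]-z),'dr',-((w-y[2]+np.pi)%(2*np.pi)-np.pi))
E
python3 st.py .5312 -.146 .071 2.07
```

```text
time: 1.6
tool_pos: [0.5312, -0.1467, 0.1608]
orientation: [-3.141, -0.001, 2.071]
wrist_force: [-0.5, -0.4, -0.4]
gripper_width: 0.598
grip_force: 0.0
t 1.6 p [ 0.5312 -0.1467  0.1608] rpy [-3.1406e+00 -5.0000e-04  2.0710e+00] w 0.598 g 0.0 F [-0.5 -0.4 -0.4] T [ 0.   -0.06  0.01] q7 [ 0.64  0.23 -0.51  1.79  0.12  1.15  0.59]
dp mm 0.6220593973533084 0.38386771000801023 89.83515580742542 dr 0.0010206905308227654
```

```bash
python3 -m jog '[{"jaw":0.2,"dp":[0,0,30],"dr":[0,0,0]},{"jaw":0.2,"dp":[0,0,60],"dr":[0,0,0]},{"jaw":0.2,"dp":[0,0,80],"dr":[0,0,0]},{"jaw":0.2,"dp":[0,0,90],"dr":[0,0,0]},{"jaw":0.2,"dp":[0,0,90],"dr":[0,0,0]},{"jaw":-0.3,"dp":[0,0,90],"dr":[0,0,0]},{"jaw":-0.8,"dp":[0,0,90],"dr":[0,0,0]},{"jaw":-1,"dp":[0,0,90],"dr":[0,0,0]},{"jaw":-1,"dp":[0,0,90],"dr":[0,0,0]},{"jaw":-1,"dp":[0,0,90],"dr":[0,0,0]},{"jaw":-1,"dp":[0,0,90],"dr":[0,0,0]},{"jaw":-1,"dp":[0,0,90],"dr":[0,0,0]}]' 15
python3 st.py .5312 -.146 .071 2.8201
```

```text
time: 3.1
tool_pos: [0.5306, -0.1469, 0.0712]
orientation: [-3.14, -0.001, 2.071]
wrist_force: [-4.7, -1.9, 4.0]
gripper_width: 0.138
grip_force: 15.0
t 3.1 p [ 0.5306 -0.1469  0.0712] rpy [-3.1395e+00 -6.0000e-04  2.0712e+00] w 0.138 g 15.0 F [-4.7 -1.9  4. ] T [-0.23  0.97 -0.04] q7 [ 0.61  0.33 -0.49  1.87  0.19  0.98  0.54]
dp mm 0.47310663465010494 0.9935961120380435 0.21168502016176427 dr -0.7488729072316609
```

```bash
python3 -m jog '[{"jaw":-1,"dp":[0,0,0],"dr":[0,0,-0.08]},{"jaw":-1,"dp":[0,0,0],"dr":[0,0,-0.17]},{"jaw":-1,"dp":[0,0,0],"dr":[0,0,-0.26]},{"jaw":-1,"dp":[0,0,0],"dr":[0,0,-0.35]},{"jaw":-1,"dp":[0,0,0],"dr":[0,0,-0.44]},{"jaw":-1,"dp":[0,0,0],"dr":[0,0,-0.53]},{"jaw":-1,"dp":[0,0,0],"dr":[0,0,-0.61]},{"jaw":-1,"dp":[0,0,0],"dr":[0,0,-0.68]},{"jaw":-1,"dp":[0,0,0],"dr":[0,0,-0.73]},{"jaw":-1,"dp":[0,0,0],"dr":[0,0,-0.75]},{"jaw":-1,"dp":[0,0,0],"dr":[0,0,-0.75]},{"jaw":-1,"dp":[0,0,0],"dr":[0,0,-0.75]}]'
python3 st.py .5312 -.146 .071 2.8201
```

```text
time: 4.6
tool_pos: [0.5313, -0.146, 0.0712]
orientation: [3.141, -0.001, 2.821]
wrist_force: [-3.6, 2.7, 4.7]
gripper_width: 0.137
grip_force: 15.0
t 4.6 p [ 0.5313 -0.146   0.0712] rpy [ 3.1415e+00 -7.0000e-04  2.8213e+00] w 0.137 g 15.0 F [-3.6  2.7  4.7] T [0.67 0.72 0.04] q7 [ 0.72  0.36 -0.62  1.87  0.24  0.99  1.24]
dp mm 0.10674518658320681 -0.006945196552377681 0.21691312266848561 dr 0.0012441002400023216
```

Release, rise, move over towards the battery, then look at the knob.

```bash
python3 -m jog '[{"jaw":-0.6,"dp":[0,0,0],"dr":[0,0,0]},{"jaw":-0.2,"dp":[0,0,0],"dr":[0,0,0]},{"jaw":0.2,"dp":[0,0,0],"dr":[0,0,0]},{"jaw":0.2,"dp":[0,0,-30],"dr":[0,0,0]},{"jaw":0.2,"dp":[0,0,-70],"dr":[0,0,0]},{"jaw":0.4,"dp":[0,0,-120],"dr":[0,0,0]},{"jaw":0.7,"dp":[0,-50,-150],"dr":[0,0,0]},{"jaw":1,"dp":[0,-100,-150],"dr":[0,0,0]},{"jaw":1,"dp":[0,-130,-150],"dr":[0,0,0]},{"jaw":1,"dp":[0,-130,-150],"dr":[0,0,0]}]'
python3 st.py .4902 -.2693 .067 2.8201
python3 - <<'E'
from h import *
import pickle
T=cap('top');S=cap('scene')
pickle.dump((T,S),open('c2.pkl','wb'))
a=cv2.resize(T['pixels'][150:270,290:420,::-1],None,fx=4,fy=4,interpolation=cv2.INTER_CUBIC)
b=cv2.resize(S['pixels'][190:240,140:270,::-1],None,fx=6,fy=6,interpolation=cv2.INTER_CUBIC)
b=b[:,-280:] if 0 else b
out=np.zeros((600,800,3),np.uint8);out[:280,:520]=a[200:480];out[290:590,:780]=b
cv2.imwrite('pics/k2.png',out)
E
```

```text
time: 5.85
tool_pos: [0.4894, -0.2728, 0.221]
orientation: [-3.141, -0.0, 2.817]
wrist_force: [-0.9, 1.0, 0.7]
gripper_width: 0.985
grip_force: 0.0
t 5.85 p [ 0.4894 -0.2728  0.221 ] rpy [-3.1408e+00 -2.0000e-04  2.8168e+00] w 0.985 g 0.0 F [-0.9  1.   0.7] T [ 0.12 -0.17 -0.01] q7 [ 0.93  0.21 -0.57  1.69  0.12  1.27  1.58]
dp mm 0.3688519121291051 3.592316910424399 154.0187414383632 dr -0.003306396689115143
```

View pics/k2.png

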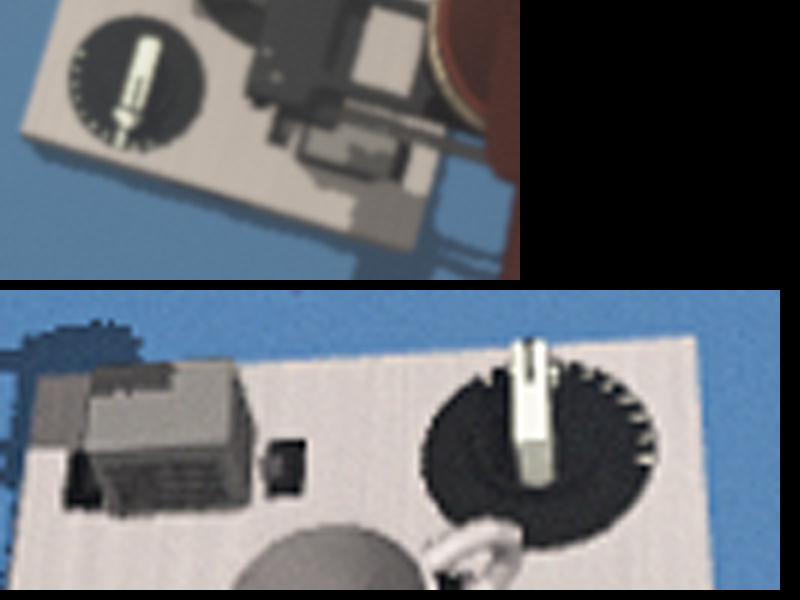

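The pointer (nose at about (122,118) in the top crop) lines up with the long mark at (122,138). I'll check that numerically, along with the pack's position.

```bash
python3 - <<'E'
from fit import *
T2,S2=pickle.load(open('c2.pkl','rb'))
for n,c in(('top',T2),('scene',S2)):
    g=c['pixels'].min(2).astype(int);ctr=px(c,W(w,(-.055,.065,.08)));zm=W(w,(-.092,.065,.04))
    v,u=np.mgrid[:420,:560];m=(np.hypot(u-ctr[0],v-ctr[1])<11)&(g>120)
    k=np.array([pt(c,a,b,.08) for a,b in zip(u[m],v[m])])[:,:2]
    cl=np.array([((p-np.array(W(w,(-.055,.065,0))[:2]))@[np.cos(w[2]),np.sin(w[2])],(p-np.array(W(w,(-.055,.065,0))[:2]))@[-np.sin(w[2]),np.cos(w[2])]) for p in k])
    s=(abs(cl[:,0])<.022)&(abs(cl[:,1])<.011);cl=cl[s]
    e,V=np.linalg.eigh(np.cov(cl.T));d=V[:,1]*np.sign(V[0,1]);print(n,len(cl),'theta',-np.arctan2(d[1],d[0]),'mean',cl.mean(0))
print('batt',np.mean([pt(T,*f(q,(290,150)),.086) for q in[(402,368),(503,392),(492,462),(382,436)]],0))
print('batt scene',np.mean([pt(S,*f(q,(130,190)),.086) for q in[(128,62),(243,58),(255,128),(128,133)]],0))
E
```

```text
warmer [ 0.5629 -0.225  -0.3215] 0.6258358613883104
warmer [ 0.5631 -0.225  -0.3197] 0.5308434067694634
warmer [ 0.5627 -0.225  -0.3229] 0.5527161330887225
knob [np.float64(0.5312470560741351), np.float64(-0.1459556392455043), 0.07] sock [np.float64(0.49017372396943526), np.float64(-0.26929655455675466), 0.04]
bar centre [ 0.52733662 -0.14105507  0.08      ] len 0.05243615186203848 knob 0.656237689625454
bar centre [ 0.54189271 -0.14625833  0.08      ] len 0.040945683745172844 knob 0.8168333519589317
batt top [ 0.48924259 -0.26261101  0.114     ]
slate [ 0.5622  0.1915 -0.1729] 2.1466778895932066
slate [ 0.5612  0.1911 -0.1531] 1.2882514597445436
slate [ 0.5633  0.1917 -0.1947] 0.9170484858506711
top 102 theta 0.0032234482510150116 mean [-0.00014995  0.00186995]
scene 128 theta -0.016828614524970285 mean [-0.00139199 -0.00035169]
batt [ 0.49240392 -0.26876098  0.086     ]
batt scene [ 0.49237044 -0.26754316  0.086     ]
```

Knob is at 0 within about 0.02 rad. Now descending on the pack.

```bash
python3 -m jog '[{"jaw":1,"dp":[-1,4,40],"dr":[0,0,0]},{"jaw":1,"dp":[-1,4,90],"dr":[0,0,0]},{"jaw":1,"dp":[-1,4,130],"dr":[0,0,0]},{"jaw":1,"dp":[-1,4,148],"dr":[0,0,0]},{"jaw":1,"dp":[-1,4,153],"dr":[0,0,0]},{"jaw":1,"dp":[-1,4,153],"dr":[0,0,0]},{"jaw":0.4,"dp":[-1,4,153],"dr":[0,0,0]},{"jaw":0,"dp":[-1,4,153],"dr":[0,0,0]},{"jaw":-0.2,"dp":[-1,4,153],"dr":[0,0,0]},{"jaw":-0.2,"dp":[-1,4,153],"dr":[0,0,0]},{"jaw":-0.2,"dp":[-1,4,153],"dr":[0,0,0]},{"jaw":-0.2,"dp":[-1,4,153],"dr":[0,0,0]}]' 40
python3 st.py
```

```text
time: 7.45
tool_pos: [0.4924, -0.2683, 0.0687]
orientation: [-3.139, 0.0, 2.82]
wrist_force: [-1.3, -4.1, 3.8]
gripper_width: 0.593
grip_force: 40.0
t 7.45 p [ 0.4924 -0.2683  0.0687] rpy [-3.1394e+00  5.0000e-04  2.8202e+00] w 0.593 g 40.0 F [-1.3 -4.1  3.8] T [-1.13  0.43 -0.02] q7 [ 0.88  0.36 -0.55  1.85  0.23  0.99  1.49]
```

Gripped at 51.6 mm. I'll pull straight up slowly, then lift.

```bash
python3 -m jog '[{"jaw":-0.2,"dp":[0,0,-2],"dr":[0,0,0]},{"jaw":-0.2,"dp":[0,0,-4],"dr":[0,0,0]},{"jaw":-0.2,"dp":[0,0,-7],"dr":[0,0,0]},{"jaw":-0.2,"dp":[0,0,-10],"dr":[0,0,0]},{"jaw":-0.2,"dp":[0,0,-14],"dr":[0,0,0]},{"jaw":-0.2,"dp":[0,0,-20],"dr":[0,0,0]},{"jaw":-0.2,"dp":[0,0,-28],"dr":[0,0,0]},{"jaw":-0.2,"dp":[0,0,-38],"dr":[0,0,0]},{"jaw":-0.2,"dp":[0,0,-60],"dr":[0,0,0]},{"jaw":-0.2,"dp":[0,0,-90],"dr":[0,0,0]},{"jaw":-0.2,"dp":[0,0,-120],"dr":[0,0,0]},{"jaw":-0.2,"dp":[0,0,-120],"dr":[0,0,0]}]'
python3 st.py .545 .185 .19 2.9701
python3 -c "
from h import *
cap('scene','s3.png')"
```

```text
time: 8.95
tool_pos: [0.4944, -0.2663, 0.1908]
orientation: [-3.141, 0.004, 2.822]
wrist_force: [0.3, 0.1, -1.5]
gripper_width: 0.592
grip_force: 40.0
t 8.95 p [ 0.4944 -0.2663  0.1908] rpy [-3.141   0.0042  2.8223] w 0.592 g 40.0 F [ 0.3  0.1 -1.5] T [ 0.07 -0.13 -0.02] q7 [ 0.92  0.23 -0.58  1.73  0.14  1.21  1.56]
dp mm 93.62930349475985 444.35560281955304 0.758954110715665 dr -0.1478167530167367
```

View pics/s3.png

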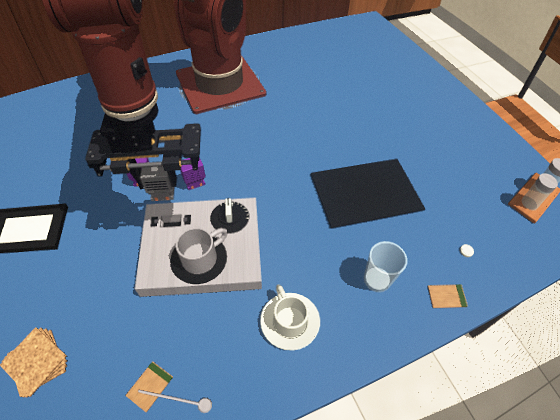

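The pack is out and hanging upright at (155,180), and the socket is empty at (170,220). The jug, cup and glass haven't moved. Next I'll carry it over the slate.

```bash
python3 -m jog '[{"jaw":-0.2,"dp":[4,20,-5],"dr":[0,0,0]},{"jaw":-0.2,"dp":[13,60,-10],"dr":[0,0,-0.02]},{"jaw":-0.2,"dp":[23,110,-10],"dr":[0,0,-0.04]},{"jaw":-0.2,"dp":[34,160,-10],"dr":[0,0,-0.06]},{"jaw":-0.2,"dp":[44,210,-10],"dr":[0,0,-0.08]},{"jaw":-0.2,"dp":[55,260,-10],"dr":[0,0,-0.1]},{"jaw":-0.2,"dp":[65,310,-10],"dr":[0,0,-0.12]},{"jaw":-0.2,"dp":[76,360,-10],"dr":[0,0,-0.14]},{"jaw":-0.2,"dp":[86,405,-10],"dr":[0,0,-0.15]},{"jaw":-0.2,"dp":[91,432,-5],"dr":[0,0,-0.15]},{"jaw":-0.2,"dp":[94,444,0],"dr":[0,0,-0.15]},{"jaw":-0.2,"dp":[94,444,0],"dr":[0,0,-0.15]}]'
python3 -m jog '[{"jaw":-0.2,"dp":[0,0,0],"dr":[0,0,0]},{"jaw":-0.2,"dp":[0,0,20],"dr":[0,0,0]},{"jaw":-0.2,"dp":[0,0,50],"dr":[0,0,0]},{"jaw":-0.2,"dp":[0,0,80],"dr":[0,0,0]},{"jaw":-0.2,"dp":[0,0,100],"dr":[0,0,0]},{"jaw":-0.2,"dp":[0,0,110],"dr":[0,0,0]},{"jaw":-0.2,"dp":[0,0,110],"dr":[0,0,0]},{"jaw":-0.2,"dp":[0,0,110],"dr":[0,0,0]}]'
python3 st.py .545 .185 .0647 2.9701
python3 -c "
from h import *
c=cap('scene')
cv2.imwrite('pics/s4.png',cv2.resize(c['pixels'][80:240,280:440,::-1],None,fx=3.5,fy=3.5,interpolation=cv2.INTER_CUBIC))"
```

```text
time: 10.5
tool_pos: [0.5422, 0.1853, 0.1873]
orientation: [-3.141, -0.002, 2.973]
wrist_force: [-0.2, -0.7, -1.1]
gripper_width: 0.597
grip_force: 40.0
time: 11.5
tool_pos: [0.5439, 0.185, 0.0792]
orientation: [3.141, 0.001, 2.972]
wrist_force: [1.0, -0.1, -1.4]
gripper_width: 0.597
grip_force: 40.0
t 11.5 p [0.5439 0.185  0.0792] rpy [3.1409e+00 1.3000e-03 2.9717e+00] w 0.597 g 40.0 F [ 1.  -0.1 -1.4] T [ 0.12 -0.17  0.02] q7 [ 0.26  0.44 -0.81  1.8   0.36  1.05  0.71]
dp mm -1.1129208595504791 0.14591383176861417 14.510522971696291 dr 0.0016402199397083095
```

View pics/s4.png

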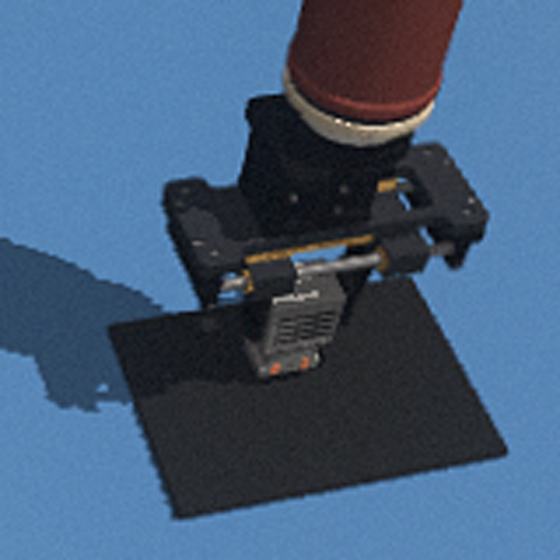

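```bash
python3 - <<'E'
from h import *
c=cap('scene')
y=2.9717;X=np.array([np.cos(y),np.sin(y)]);Y=np.array([np.sin(y),-np.cos(y)]);o=np.array([.5439,.185])
img=cv2.resize(c['pixels'][130:200,330:400,::-1],None,fx=8,fy=8,interpolation=cv2.INTER_CUBIC)
P=lambda a,b,z:tuple(int(v) for v in ((px(c,[*(o+a*X+b*Y),z])-[330,130]+.5)*8-.5))
zb=.0792-.0567
for h,a,b,z0,z1 in((0,.019,.026,.028,.074),(1,.015,.022,0,.028)):
  for s in(-1,1):
    for q in(-1,1): cv2.line(img,P(s*a,q*b,zb+z0),P(s*a,q*b,zb+z1),(0,255,h*255),1)
  for z in(z0,z1):
    for s in(-1,1): cv2.line(img,P(s*a,-b,zb+z),P(s*a,b,zb+z),(0,255,h*255),1)
cv2.imwrite('pics/s5.png',img)
E
```

```text
(no output)
```

View pics/s5.png

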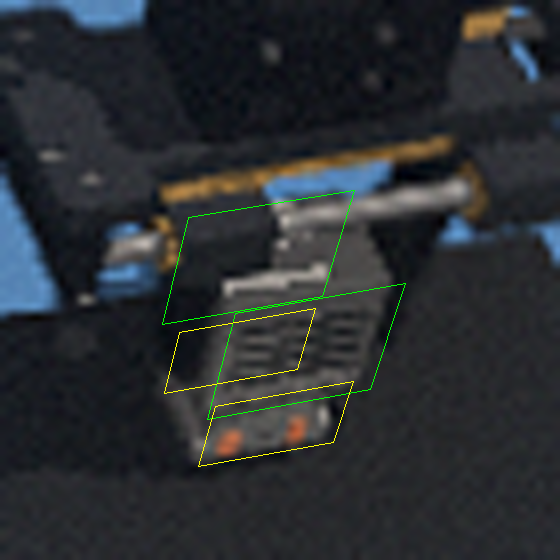

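The picture hints that the pack's top leans slightly back. I'll check with a contrast-stretched crop and tilted overlays.

```bash
python3 - <<'E'
from h import *
c=cap('scene')
y=2.9717;X=np.array([np.cos(y),np.sin(y)]);Y=np.array([np.sin(y),-np.cos(y)]);o=np.array([.5439,.185])
base=cv2.resize(c['pixels'][145:195,340:390,::-1],None,fx=8,fy=8,interpolation=cv2.INTER_CUBIC)
base=(255*np.clip(base/140.,0,1)**.5).astype(np.uint8)
outs=[base]
for t in (8,):
  img=base.copy();t=np.radians(t)
  def P(a,b,z):
    dz=z-.0567;a2=a*np.cos(t)+dz*np.sin(t);dz=dz*np.cos(t)-a*np.sin(t)
    return tuple(int(v) for v in ((px(c,[*(o+a2*X+b*Y),.0792+dz])-[340,145]+.5)*8-.5))
  for a,b,z0,z1,col in((-.019,.026,.028,.074,(0,255,0)),(-.015,.022,0,.028,(0,255,255))):
    cv2.polylines(img,[np.array([P(a,-b,z0),P(a,b,z0),P(a,b,z1),P(a,-b,z1)])],True,col,1)
  outs.append(img)
cv2.imwrite('pics/s6.png',np.hstack(outs))
E
```

```text
(no output)
```

View pics/s6.png

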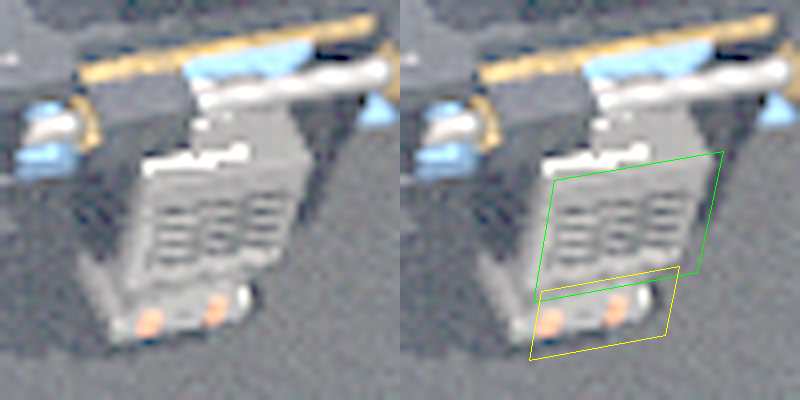

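The pack is upright to within a few degrees (plug bottom edge (115,338)–(250,305), as predicted for an untilted pack). I'll lower it slowly and watch the force.

```bash
python3 -m jog '[{"jaw":-0.2,"dp":[0,0,4],"dr":[0,0,0]},{"jaw":-0.2,"dp":[0,0,8],"dr":[0,0,0]},{"jaw":-0.2,"dp":[0,0,11],"dr":[0,0,0]},{"jaw":-0.2,"dp":[0,0,12],"dr":[0,0,0]},{"jaw":-0.2,"dp":[0,0,12],"dr":[0,0,0]},{"jaw":-0.2,"dp":[0,0,12],"dr":[0,0,0]}]' 20
python3 -m jog '[{"jaw":-0.2,"dp":[0,0,0.5],"dr":[0,0,0]},{"jaw":-0.2,"dp":[0,0,1],"dr":[0,0,0]},{"jaw":-0.2,"dp":[0,0,1],"dr":[0,0,0]}]'
```

```text
time: 12.4
tool_pos: [0.5434, 0.1848, 0.0664]
orientation: [3.141, 0.0, 2.972]
wrist_force: [1.6, -0.4, -2.5]
gripper_width: 0.593
grip_force: 20.0
time: 12.78
tool_pos: [0.5433, 0.1847, 0.0652]
orientation: [3.142, -0.0, 2.972]
wrist_force: [0.9, -0.6, -1.4]
gripper_width: 0.591
grip_force: 20.0
```

```bash
python3 -m jog '[{"jaw":-0.2,"dp":[0,0,0.5],"dr":[0,0,0]},{"jaw":-0.2,"dp":[0,0,1],"dr":[0,0,0]},{"jaw":-0.2,"dp":[0,0,1],"dr":[0,0,0]}]' 10
python3 -m jog '[{"jaw":-0.2,"dp":[0,0,0.4],"dr":[0,0,0]},{"jaw":-0.2,"dp":[0,0,0.8],"dr":[0,0,0]},{"jaw":-0.2,"dp":[0,0,0.8],"dr":[0,0,0]}]'
```

```text
time: 13.15
tool_pos: [0.5434, 0.1848, 0.0646]
orientation: [-3.142, 0.0, 2.972]
wrist_force: [-1.9, -1.1, 4.7]
gripper_width: 0.596
grip_force: 10.0
time: 13.52
tool_pos: [0.5437, 0.1846, 0.0644]
orientation: [-3.141, 0.001, 2.972]
wrist_force: [-3.5, -2.2, 10.9]
gripper_width: 0.592
grip_force: 10.0
```

It touched down at the expected height with a light press. I'll ease off, open gradually, then rise.

```bash
python3 -m jog '[{"jaw":-0.2,"dp":[0,0,-0.6],"dr":[0,0,0]},{"jaw":-0.2,"dp":[0,0,-0.8],"dr":[0,0,0]},{"jaw":0.22,"dp":[0,0,-0.8],"dr":[0,0,0]},{"jaw":0.3,"dp":[0,0,-0.8],"dr":[0,0,0]},{"jaw":0.5,"dp":[0,0,-0.8],"dr":[0,0,0]},{"jaw":0.8,"dp":[0,0,-0.8],"dr":[0,0,0]},{"jaw":1,"dp":[0,0,-0.8],"dr":[0,0,0]},{"jaw":1,"dp":[0,0,-0.8],"dr":[0,0,0]},{"jaw":1,"dp":[0,0,-0.8],"dr":[0,0,0]}]' 4
python3 -m jog '[{"jaw":1,"dp":[0,0,-10],"dr":[0,0,0]},{"jaw":1,"dp":[0,0,-30],"dr":[0,0,0]},{"jaw":1,"dp":[0,0,-60],"dr":[0,0,0]},{"jaw":1,"dp":[0,0,-100],"dr":[0,0,0]},{"jaw":1,"dp":[0,0,-140],"dr":[0,0,0]},{"jaw":1,"dp":[0,-40,-160],"dr":[0,0,0]},{"jaw":1,"dp":[0,-90,-160],"dr":[0,0,0]},{"jaw":1,"dp":[0,-140,-160],"dr":[0,0,0]},{"jaw":1,"dp":[0,-160,-160],"dr":[0,0,0]},{"jaw":1,"dp":[0,-160,-160],"dr":[0,0,0]},{"jaw":1,"dp":[0,-160,-160],"dr":[0,0,0]}]'
python3 -c "
from h import *
cap('scene','s7.png')"
```

```text
time: 14.65
tool_pos: [0.5433, 0.1847, 0.0643]
orientation: [3.142, -0.0, 2.972]
wrist_force: [0.6, 0.0, 0.6]
gripper_width: 0.993
grip_force: 0.0
time: 16.02
tool_pos: [0.5165, 0.0285, 0.2251]
orientation: [3.141, 0.001, 2.973]
wrist_force: [0.3, -0.5, 0.2]
gripper_width: 0.998
grip_force: 0.0
```

View pics/s7.png

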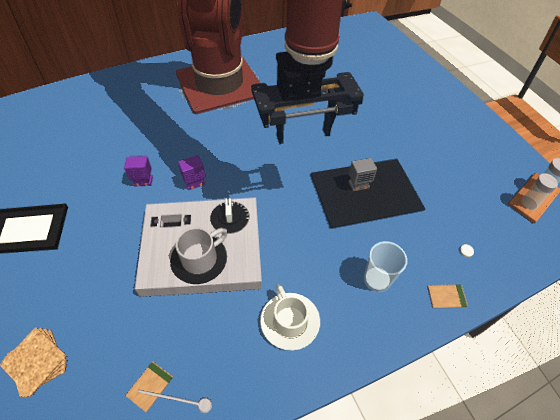

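The pack stands upright on the slate at (363,175), the knob pointer is at the mark (230,208), and the jug, cup and glass haven't moved. The gripper is clear of everything.

```bash
python3 -c "
from rig import r
print(r.sign_off())"
```

```text
the job is handed in; nothing more can be done
None
```

The job is handed in at about 16 s: the knob reads zero (within about 0.02 rad by camera), then the battery pack was pulled and now stands upright on the slate, with the jug, cup on its saucer and glass unmoved.

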